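# Close the lock collar of a bench reactor with the pin spanner that fits

## Robot

A 6-joint arm with a two-finger parallel gripper is mounted at the origin on the work surface. World frame = base frame: x ahead of the robot, y to its left, z up, the work surface at z = 0. Lengths are in mm, angles in degrees, forces in N, time in s.
With the tool pointing down it reaches from about 375 to 925 mm from the base axis. Payload 5.7 kg.
Tool frame: the origin (TCP) lies midway between the tips of the shut fingers; the grasp point (between the pads) lies 19 mm behind it; z points along the fingers, y is the line along which they close (so a half turn about z gives the same grasp; the last joint's range is limited). The gripper opens to 88 mm and grips with 3 to 60 N. Pads are 20 mm wide; open, the fingers measure 115 mm over their backs; the gripper's body (75 mm by 178 mm) begins 61 mm behind the grasp point.
Start: joints at [-6.595, 20.558, 86.54, -0, 72.909, -6.595], TCP at [599.968, -0.004, 222.623] pointing down, gripper open.
Joint ranges: [-170.27, 170.27], [-57.76, 135], [12.27, 136.19], [-55.21, 235.2], [11.17, 155.16], [-170.74, 170.74]. Speed limits (degrees/s): [136.94, 136.94, 180, 180, 180, 180].

## Interface

Orientations are given as a 3x3 rotation matrix whose columns are the frame's x, y, z axes.
In Python, from station import monitor, eyes, ctrl, nets gives the robot as it stands. The module is installed in compiled form; this text tells all that it offers.
- The arm moves only by the tool step_arm, never from a script. Its argument "motion" is a list that holds one entry, the list of rows, each a list of 6 numbers: the shift along the world's x, y, z in m, then the turn, a rotation vector about the world's x, y, z in rad. A call has exactly 8 rows; each row shifts and turns the commanded pose from where the row before left it; what a row does not reach is not made up. A row lasts 1/10 s, in which the tool goes at most 50 mm and 8.59 degrees, less where a joint would pass 70% of its speed; a pose out of reach is approached as far as the arm can. A call with a gripper value outside its range is refused whole. "grip" is the closure, from 0 (fully open) to 1 (shut), set as the call begins (left out, the last holds). The fingers move at their own pace and stop on an object; "newtons" is the grip in N (left out, the last holds). Time passes only in rows, so rows that do not move let the fingers close, or fill a call up. It gives the time, the measured TCP pose, the force, the opening and the grip force at its end, in the units of the state.
- monitor.observe(): the state, without advancing time (a new reading comes with each control period).
- eyes.get_image(name): name is "scene" or "side" or "wrist"; returns (picture, depth): 480x640x3 uint8, blue, green, red; 480x640 float32, mm along the optical axis (not along the pixel's ray), 0 where there is no reading.
- eyes.camera_params(name): a dict with "fx", "fy", "cx", "cy" (pixels), "position" and "rotation" of the camera in the world; the wrist camera has in their place "mount" (4x4, takes a point from camera to tool coordinates, whose origin is the TCP and whose axes are the flange's). Camera axes: x right, y down, z forward; pixel columns grow to the right and rows downward; lengths in mm; the calibration is good to about 2 mm. A picture is of the moment at which its call begins: read the wrist's pose just before it. camera_params takes no time and is no camera call.
- ctrl.close_job(): hands the job in; it is judged then, once.
Trained networks look in the newest picture that a camera, given by its name, has taken for a name from the list of things; names that differ only in an ending like _2 or _b are one class to them, and where a whole thing is asked for, a point or a joint stands for the part that bears it (a point fixed in the world has none). Each returns a list of dicts, best first, with "confidence" (0 to 1); they miss things now and then, are a little off and sometimes report something else, mostly with a low value. They report only what shows in the picture. A call takes as long as a camera call. They do not tell look-alikes from the thing itself.
- nets.look_for(camera, thing): "position" ([x, y, z] in mm, in world coordinates, good to about 4 mm: the middle of the surface that is visible of it).
The state is a dict: "clock": time; "qpos": joint angles; "joint_velocities": joint speeds; "effort": joint torques, N m; "eef_pos": TCP position; "tool_rot": TCP orientation; "contact_force": force on the tool from outside, world axes, zero at the start; "moment": the same for the moment, N m; "finger_gap": opening from 0.0 (shut) to 1.0 (fully open); "grasp_force": force on a finger pad.
Only numpy, scipy, OpenCV 4.12 (cv2) and the standard library are available. Lean on these libraries where they do the work, as an engineer would, in place of code of your own. Each camera call takes 0.05 s, during which the arm holds its last target. There are 200 camera calls.

## Task

Take the wider of the two pin spanners out of the white stand and lower it onto the reactor's lock collar with both prongs fully down in the collar's two holes. Then turn the collar clockwise (seen from above) with it until the collar's lug meets the stop block, let go, and leave the spanner standing fully seated in the collar. Leave the narrower spanner in the stand.

Things in the scene. Friction and masses are not known exactly. Their poses are not given: they have to be found in the camera images.
- wide_spanner_grip (a point): Wide steel pin spanner, 0.35 kg. Point: middle of its upright grip plate (36 along x, 14 thick along y, 66 mm high). Below the plate a crossbar, 96 along x, 24 wide, 12 high; under it two 20 mm prongs (12 mm thick, tips 8) at x = -38 and +38 mm, tips 66 mm below the point. z up. Starts upright in a slot of the fixed white stand, crossbar resting on its top (30 mm high): lift over 25 mm to clear.
- narrow_spanner_grip (a point): Narrow pin spanner that does not fit the collar: same steel, grip plate, heights and axes, but its crossbar is only 62 mm long and its prongs are at x = -21 and +21 mm. Stands in the stand's other slot, 140 mm from the wide one to either side (which slot varies).
- collar_face (a point): Lock collar, aluminium disc 121 mm wide, on the fixed steel reactor. Point: centre of its upper face on the turning axis, 111 mm above the table; z up; turns with the collar. Two holes at x = -38 and +38 mm, 24 mm wide and deep; spanner fits either way round, its grip point then 46 mm above this one, with 6 mm play (0.16 rad before it drives). A rim lug at +y meets a dark stop block on the body.
- collar (a joint): Turn of the collar in rad, growing clockwise seen from above: starts between 0 and 0.25 and ends at 1.1, where its lug meets the stop. Turns stiffly (0.2 N m) and stays where it is left.
Mind the look-alikes: they are no part of the job. Leave any black look-alike of the part that bears wide_spanner_grip alone.

How it is judged:
By the outcome, as a careful person would: the job done as asked, in the order asked, and still so for the second after the job is handed in, with the robot touching nothing.
It also fails if it takes over 40 s, if anything falls off the work surface, if the arm or the gripper's body presses on something with over 40 N, if the wrist force passes 120 N, or if a joint passes its speed limit or range.

## Working session

There is one attempt and no reset: what is moved stays moved. The work goes in short steps, Python scripts to look and compute and a tool call to move; the robot and the scene stay as the last step left them, time stands still between calls to the robot, and variables do not carry over. Pictures are saved under pics/ and viewed, at most 10 in all, crops included, and the job is handed in when it is done.

Besides the shell and the picture viewer there is one more tool, called by a JSON object that holds its "fn" and its "kwargs", one argument or row to a line. step_arm: Moves the arm, as the interface text tells. Its arguments: {"type":"object","properties":{"motion":{"type":"array"},"grip":{"type":"number"},"newtons":{"type":"number"}},"required":["motion"]}

```bash
mkdir -p pics; cat > h.py <<'E'
import numpy as np, cv2
from station import monitor, eyes, ctrl, nets
def cam(n):
    s=monitor.observe(); im,d=eyes.get_image(n); p=eyes.camera_params(n)
    if n=="wrist":
        M=np.array(p["mount"]);R=np.array(s["tool_rot"]);t=np.array(s["eef_pos"])
        Rw=R@M[:3,:3]; pw=R@M[:3,3]+t
    else: Rw=np.array(p["rotation"]);pw=np.array(p["position"])
    v,u=np.mgrid[:480,:640]
    c=np.stack([(u-p["cx"])/p["fx"]*d,(v-p["cy"])/p["fy"]*d,d],-1)
    W=c@Rw.T+pw; W[d==0]=np.nan
    return im,d,W,Rw,pw,p
E
python3 - <<'E'
from h import *
for n in ["scene","side"]:
    im,d,W,R,p,c=cam(n); cv2.imwrite(f"pics/{n}0.png",im); np.savez(f"{n}0.npz",im=im,W=W)
    print(n,p.round(),R[:,2].round(2))
    for t in ["wide_spanner_grip","narrow_spanner_grip","collar_face","collar"]:
        for r in nets.look_for(n,t): print(t,np.round(r["position"]),round(r["confidence"],2))
print(monitor.observe())
E
```

```text
scene [1315.   87.  708.] [-0.8  -0.12 -0.58]
wide_spanner_grip [ 571. -365.   32.] 0.97
wide_spanner_grip [ 362. -273.   36.] 0.89
wide_spanner_grip [ 556. -233.   54.] 0.58
narrow_spanner_grip [543. -96.  56.] 0.84
collar [607. 150. 110.] 0.71
side [  57. -536.  915.] [ 0.41  0.47 -0.78]
wide_spanner_grip [ 529. -247.   40.] 0.79
wide_spanner_grip [ 541. -385.   32.] 0.74
wide_spanner_grip [ 353. -285.   35.] 0.55
narrow_spanner_grip [ 511. -109.   67.] 0.69
collar_face [577. 139. 112.] 0.59
collar [581. 140. 113.] 0.84
{'clock': 0.5, 'qpos': array([-6.59517609e+00,  2.05581733e+01,  8.65429064e+01,  3.30921250e-04,
        7.29087629e+01, -6.59424602e+00]), 'joint_velocities': array([ 0.00561196, -0.08211311, -0.13065017, -0.05056791,  0.06132891,
       -0.07094279]), 'effort': array([-8.40238481e-04, -5.14902306e+01, -2.70881116e+01,  6.76639960e-02,
        2.61918583e-02, -1.99689788e-05]), 'eef_pos': array([ 5.99933205e+02, -2.34763263e-03,  2.22595746e+02]), 'tool_rot': array([[ 1.79327708e-05,  9.99999985e-01, -1.70016815e-04],
       [ 1.00000000e+00, -1.79284842e-05,  2.52144875e-05],
       [ 2.52114390e-05, -1.70017267e-04, -9.99999985e-01]]), 'contact_force': array([-0.05525445,  0.5075817 ,  0.44540912]), 'moment': array([0.03978092, 0.0502041 , 0.05183091]), 'grasp_force': 0.0, 'finger_gap': 1.0018397251491624}
```

View pics/scene0.png

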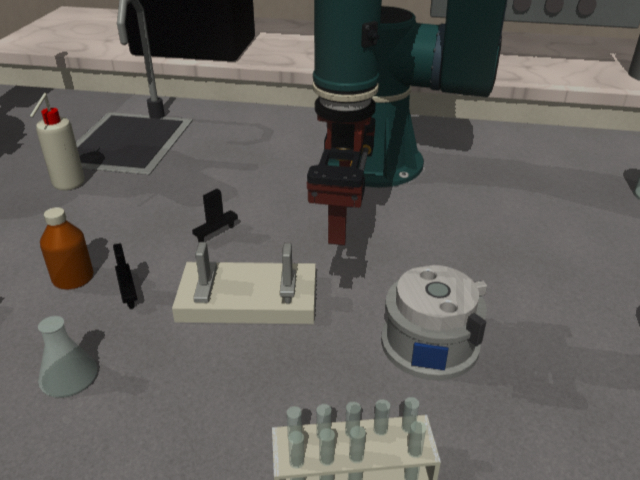

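View pics/side0.png

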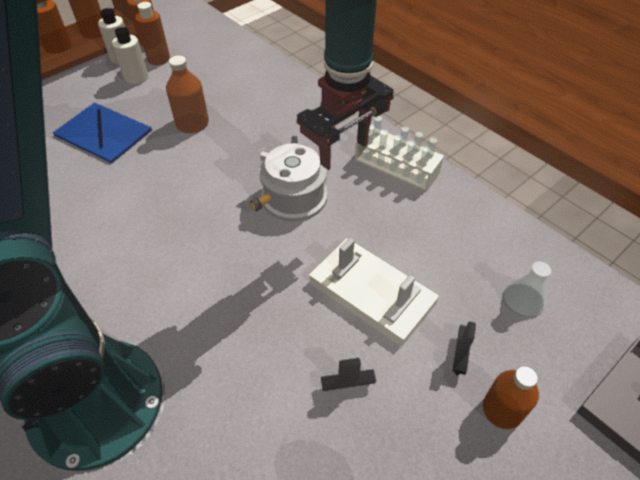

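The stand holds the wide spanner at scene (203,275), with the longer crossbar, and the narrow one at (288,270). Black look-alikes lie at (215,212) and (124,275). The collar is at (438,290), its lug at (482,287) and the stop block at (477,330). The two cameras disagree by about 30 mm, so I'll check the point clouds.

```bash
python3 - <<'E'
from h import *
for n in ["scene","side"]:
    z=np.load(n+"0.npz");W=z["W"];im=z["im"].astype(int)
    tab=W[(W[...,2]<12)&(W[...,2]>-15)&(W[...,0]>400)&(W[...,0]<800)]; print(n,"table z",np.median(tab[:,2]))
    x,y,h=W[...,0],W[...,1],W[...,2]
    def st(m,l):
        P=W[m]
        if len(P)<10: print(l,len(P));return
        r=cv2.minAreaRect(P[:,:2].astype(np.float32)); print(l,len(P),np.median(P,0).round(1),"rect",np.round(r[0],1),np.round(r[1],1),round(r[2],1))
    st((x>420)&(x<680)&(y>-330)&(y<-40)&(abs(h-30)<3)&(im.min(-1)>120),"stand top")
    c=(abs(x-590)<100)&(abs(y-145)<100)&(abs(h-111)<4); st(c,"collar")
    for y0 in(-240,-102):
        st((x>450)&(x<620)&(abs(y-y0)<35)&(h>50)&(h<100),"plate"); st((x>450)&(x<620)&(abs(y-y0)<35)&(h>36)&(h<46),"bar")
E
```

```text
scene table z 0.7578526937372771
stand top 4910 [ 538.6 -166.2   30.7] rect [ 530.2 -169.4] [129.2 230.3] 8.7
collar 3489 [592.9 147.8 111.7] rect [585.7 150.3] [131.6 126.3] 86.0
plate 306 [ 555.1 -232.8   75.1] rect [ 541.4 -235.4] [14.8 39.1] 88.8
bar 377 [ 562.7 -232.    42.1] rect [ 541.  -236.9] [98.3 24.5] 7.6
plate 232 [535.6 -96.   76.2] rect [525.1 -98.8] [28.9 14.1] 8.9
bar 228 [537.4 -94.6  42.5] rect [519.7 -99.5] [63.9 24.2] 8.5
side table z -0.8334240451414985
stand top 4159 [ 523.3 -175.7   29.2] rect [ 531.  -167.6] [126.8 231.4] 8.4
collar 1559 [587.1 145.3 109.8] rect [589.2 149.9] [133.2 121.2] 84.5
plate 192 [ 527.3 -242.9   75.6] rect [ 539.  -243.4] [13.3 36.7] 78.4
bar 359 [ 522.9 -242.2   40.8] rect [ 540.4 -237.3] [97.3 24.4] 8.9
plate 224 [ 511.5 -104.7   77.2] rect [ 519.7 -103.9] [13.8 38. ] 78.6
bar 180 [ 506.1 -105.4   40.9] rect [ 519.7 -100.2] [63.4 23.9] 5.8
```

```bash
python3 - <<'E'
from h import *
im,d,W,R,p,c=cam("wrist"); cv2.imwrite("pics/w0.png",im)
print(np.nanmin(W,(0,1)),np.nanmax(W,(0,1)), R.round(2))
for n in ["scene","side"]:
    z=np.load(n+"0.npz");W=z["W"];im=z["im"]
    c=eyes.camera_params(n);Rw=np.array(c["rotation"]);pw=np.array(c["position"])
    # orthophoto of plane z=111
    g=np.mgrid[0:320,0:320]; X=588+ (160-g[0])*0.5; Y=149+(160-g[1])*0.5
    P=np.stack([X,Y,np.full_like(X,111.)],-1)-pw; q=P@Rw
    u=q[...,0]/q[...,2]*c["fx"]+c["cx"]; v=q[...,1]/q[...,2]*c["fy"]+c["cy"]
    o=cv2.remap(im,u.astype(np.float32),v.astype(np.float32),cv2.INTER_LINEAR); cv2.imwrite(f"o_{n}.png",o)
a=np.hstack([cv2.imread("o_scene.png"),cv2.imread("o_side.png")]); cv2.imwrite("pics/ortho.png",a)
E
```

```text
[ 253.72922211 -345.39606864   -3.40606145] [944.38233727 173.52813442 329.69145236] [[ 1.   -0.    0.  ]
 [-0.   -0.96 -0.29]
 [ 0.    0.29 -0.96]]
```

View pics/ortho.png

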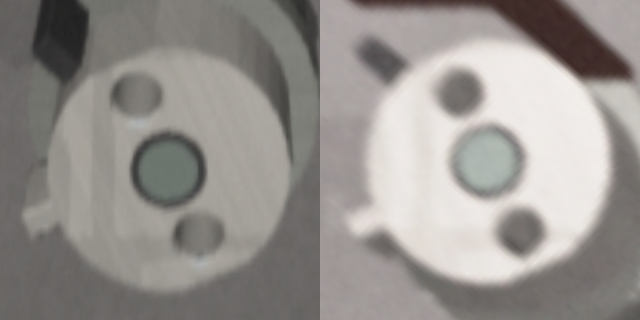

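The ortho view is 0.5 mm/px, with up = +x, left = +y and (160,160) = (588,149). Holes are at (137,95) and (199,233) in the scene half, and (140,91) and (201,230) in the side half. That puts the collar centre near (586,145) with the hole axis at 24°. The lug is lower-left at (40,220) and the stop upper-left at (60,40), both consistent.

The wide spanner is at (540.8,-237) with its x axis at 8.6°.

{"fn": "step_arm", "kwargs": {
  "motion": [
    [[-0.0037, -0.0148, -0.005, 0, 0, 0.1076], [-0.0037, -0.0148, -0.005, 0, 0, 0.1076], [-0.0037, -0.0148, -0.005, 0, 0, 0.1076], [-0.0037, -0.0148, -0.005, 0, 0, 0.1076], [-0.0037, -0.0148, -0.005, 0, 0, 0.1076], [-0.0037, -0.0148, -0.005, 0, 0, 0.1076], [-0.0037, -0.0148, -0.005, 0, 0, 0.1076], [-0.0037, -0.0148, -0.005, 0, 0, 0.1076]]
  ],
  "grip": 0
}}

```text
clock: 1.35
eef_pos: [570.2, -119.0, 182.5]
tool_rot: [[-0.761, 0.648, 0.0], [0.648, 0.761, -0.0], [-0.0, -0.0, -1.0]]
contact_force: [-0.7, 0.9, -0.1]
finger_gap: 1.002
grasp_force: 0.0
```

{"fn": "step_arm", "kwargs": {
  "motion": [
    [[-0.0037, -0.0148, -0.005, 0, 0, 0.1076], [-0.0037, -0.0148, -0.005, 0, 0, 0.1076], [-0.0037, -0.0148, -0.005, 0, 0, 0.1076], [-0.0037, -0.0148, -0.005, 0, 0, 0.1076], [-0.0037, -0.0148, -0.005, 0, 0, 0.1076], [-0.0037, -0.0148, -0.005, 0, 0, 0.1076], [-0.0037, -0.0148, -0.005, 0, 0, 0.1076], [-0.0037, -0.0148, -0.005, 0, 0, 0.1076]]
  ]
}}

```text
clock: 2.15
eef_pos: [540.7, -237.5, 142.5]
tool_rot: [[-0.988, -0.155, 0.0], [-0.155, 0.988, -0.0], [-0.0, -0.0, -1.0]]
contact_force: [0.2, -0.2, -0.1]
finger_gap: 0.997
grasp_force: 0.0
```

```bash
python3 - <<'E'
from h import *
im,d,W,R,p,c=cam("wrist"); cv2.imwrite("pics/w1.png",im)
s=monitor.observe(); print(s["eef_pos"].round(1),s["qpos"].round(),np.degrees(np.arctan2(s["tool_rot"][1,1],s["tool_rot"][0,1])))
x,y,h=W[...,0],W[...,1],W[...,2]
for a,b in((36,46),(104,114)):
    m=(abs(x-541)<70)&(abs(y+237)<40)&(h>a)&(h<b); r=cv2.minAreaRect(W[m][:,:2].astype(np.float32)) if m.sum()>5 else 0; print(m.sum(),r)
E
```

```text
[ 540.  -239.5  141.8] [ -31.   25.   93.   -0.   63. -130.] 99.1585381238532
2564 ((540.8390502929688, -237.8739013671875), (95.70592498779297, 24.02104949951172), 8.312737464904785)
1619 ((540.416259765625, -237.73193359375), (35.3022575378418, 13.622701644897461), 8.368041038513184)
```

View pics/w1.png

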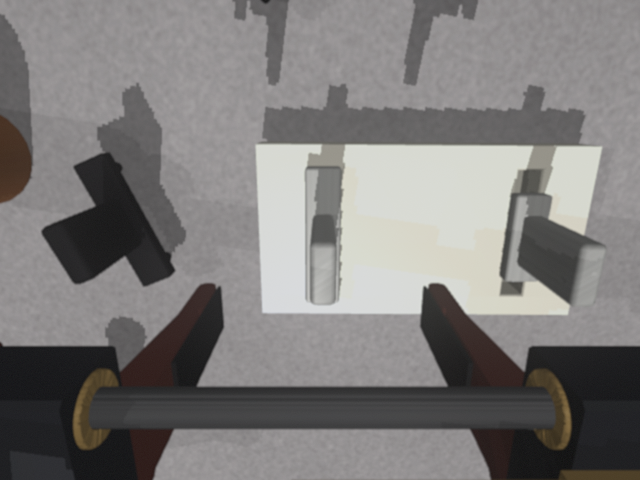

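The wrist view shows the wide spanner centred at about (322,235), between the fingers, with a clear path. Measured at (540.7,-237.8), 8.3°. Descending to grip.

{"fn": "step_arm", "kwargs": {
  "motion": [
    [[0, -0.0006, -0.01, 0, 0, -0.004], [0, 0, -0.01, 0, 0, 0], [0, 0, -0.01, 0, 0, 0], [0, 0, -0.01, 0, 0, 0], [0, 0, -0.01, 0, 0, 0], [0, 0, -0.01, 0, 0, 0], [0, 0, -0.01, 0, 0, 0], [0, 0, -0.008, 0, 0, 0]]
  ]
}}

```text
clock: 3.0
eef_pos: [540.6, -237.2, 63.6]
tool_rot: [[-0.989, -0.146, -0.001], [-0.146, 0.989, 0.0], [0.0, 0.0, -1.0]]
contact_force: [0.2, -0.2, -0.6]
finger_gap: 1.0
grasp_force: 0.0
```

{"fn": "step_arm", "kwargs": {
  "motion": [
    [[0, 0, 0, 0, 0, 0], [0, 0, 0, 0, 0, 0], [0, 0, 0, 0, 0, 0], [0, 0, 0, 0, 0, 0], [0, 0, 0, 0, 0, 0], [0, 0, 0, 0, 0, 0], [0, 0, 0, 0, 0, 0], [0, 0, 0, 0, 0, 0]]
  ],
  "grip": 1,
  "newtons": 45
}}

```text
clock: 3.8
eef_pos: [540.8, -237.4, 64.7]
tool_rot: [[-0.989, -0.146, 0.0], [-0.146, 0.989, -0.0], [-0.0, -0.0, -1.0]]
contact_force: [-0.3, -0.2, 0.4]
finger_gap: 0.307
grasp_force: 0.0
```

{"fn": "step_arm", "kwargs": {
  "motion": [
    [[0, 0, 0, 0, 0, 0], [0, 0, 0, 0, 0, 0], [0, 0, 0, 0, 0, 0], [0, 0, 0, 0, 0, 0], [0, 0, 0, 0, 0, 0], [0, 0, 0.003, 0, 0, 0], [0, 0, 0.004, 0, 0, 0], [0, 0, 0.005, 0, 0, 0]]
  ]
}}

```text
clock: 4.6
eef_pos: [540.3, -237.2, 76.6]
tool_rot: [[-0.989, -0.146, -0.001], [-0.146, 0.989, 0.0], [0.001, 0.001, -1.0]]
contact_force: [0.3, -0.3, -3.7]
finger_gap: 0.158
grasp_force: 45.0
```

{"fn": "step_arm", "kwargs": {
  "motion": [
    [[0, 0, 0.01, 0, 0, 0], [0, 0, 0.018, 0, 0, 0], [0, 0, 0.02, 0, 0, 0], [0, 0, 0.02, 0, 0, 0], [0, 0, 0.02, 0, 0, 0], [0, 0, 0.02, 0, 0, 0], [0, 0, 0.01, 0, 0, 0], [0, 0, 0, 0, 0, 0]]
  ]
}}

```text
clock: 5.4
eef_pos: [541.8, -238.0, 196.6]
tool_rot: [[-0.989, -0.146, 0.003], [-0.146, 0.989, -0.002], [-0.003, -0.002, -1.0]]
contact_force: [-0.1, -0.2, -4.9]
finger_gap: 0.156
grasp_force: 45.0
```

{"fn": "step_arm", "kwargs": {
  "motion": [
    [[0.0028, 0.016, 0.002, 0, 0, 0.017], [0.0028, 0.024, 0.002, 0, 0, 0.017], [0.0028, 0.026, 0.002, 0, 0, 0.017], [0.0028, 0.026, 0.002, 0, 0, 0.017], [0.0028, 0.026, 0.002, 0, 0, 0.017], [0.0028, 0.026, 0, 0, 0, 0.017], [0.0028, 0.026, 0, 0, 0, 0.017], [0.0028, 0.026, 0, 0, 0, 0.017]]
  ]
}}

```text
clock: 6.2
eef_pos: [562.0, -39.2, 203.3]
tool_rot: [[-0.96, -0.28, -0.003], [-0.28, 0.96, 0.001], [0.002, 0.002, -1.0]]
contact_force: [-0.1, 0.2, -2.9]
finger_gap: 0.157
grasp_force: 45.0
```

{"fn": "step_arm", "kwargs": {
  "motion": [
    [[0.0028, 0.026, 0, 0, 0, 0.017], [0.0028, 0.026, 0, 0, 0, 0.017], [0.0028, 0.026, 0, 0, 0, 0.017], [0.0028, 0.026, 0, 0, 0, 0.017], [0.0028, 0.026, 0, 0, 0, 0.017], [0.0028, 0.026, 0, 0, 0, 0.017], [0.0028, 0.02, 0, 0, 0, 0.017], [0.0028, 0.01, 0, 0, 0, 0.017]]
  ]
}}

```text
clock: 7.0
eef_pos: [584.2, 147.0, 203.3]
tool_rot: [[-0.912, -0.41, -0.003], [-0.41, 0.912, 0.0], [0.002, 0.001, -1.0]]
contact_force: [-0.6, -0.3, -4.1]
finger_gap: 0.159
grasp_force: 45.0
```

{"fn": "step_arm", "kwargs": {
  "motion": [
    [[0, 0, 0, 0, 0, 0], [0, 0, 0, 0, 0, 0], [0, 0, 0, 0, 0, 0], [0, 0, 0, 0, 0, 0], [0, 0, 0, 0, 0, 0], [0, 0, 0, 0, 0, 0], [0, 0, 0, 0, 0, 0], [0, 0, 0, 0, 0, 0]]
  ]
}}

```text
clock: 7.8
eef_pos: [585.6, 144.5, 204.7]
tool_rot: [[-0.914, -0.407, 0.0], [-0.407, 0.914, -0.0], [-0.0, -0.0, -1.0]]
contact_force: [-0.3, -0.2, -3.6]
finger_gap: 0.159
grasp_force: 45.0
```

```bash
python3 - <<'E'
from h import *
o=[]
for n in ["wrist","side"]:
    im,d,W,R,p,c=cam(n); o.append(im); np.savez(n+"2.npz",im=im,W=W,R=R,p=p)
    x,y,h=W[...,0],W[...,1],W[...,2]
    for a,b,l in((106,116,"collar"),(157,175,"bar")):
        m=(abs(x-586)<75)&(abs(y-145)<75)&(h>a)&(h<b)
        if m.sum()>5: print(n,l,m.sum(),cv2.minAreaRect(W[m][:,:2].astype(np.float32)), np.median(h[m]))
print(monitor.observe()["eef_pos"])
cv2.imwrite("pics/w2.png",cv2.resize(o[0],(640,480)))
cv2.imwrite("pics/s2.png",cv2.resize(o[1][80:280,170:430],None,fx=2.5,fy=2.5))
E
```

```text
wrist collar 16685 ((588.4400634765625, 145.24993896484375), (121.31402587890625, 120.85242462158203), 70.2657470703125) 110.92241368283123
wrist bar 40 ((542.452880859375, 123.92666625976562), (0.7175236344337463, 22.192350387573242), 24.694015502929688) 174.2197033648142
side collar 1427 ((588.5042724609375, 144.08856201171875), (121.03406524658203, 121.5185317993164), 65.59459686279297) 109.78893301138896
side bar 64 ((587.5119018554688, 132.1353759765625), (97.26695251464844, 21.351192474365234), 11.097136497497559) 172.41566668201688
[585.58309053 144.54094132 204.66762991]
```

View pics/w2.png

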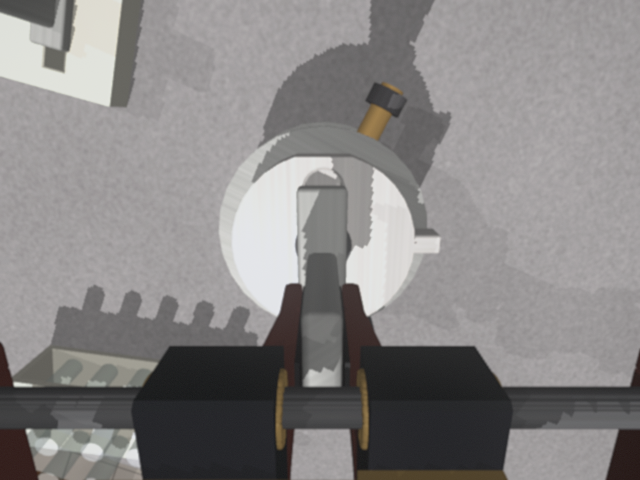

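The wrist view shows the bar lined up over the collar, with the far hole peeking out at (322,175) and the lug at (428,241). Refining the centre with circle fits.

```bash
python3 - <<'E'
from h import *
from scipy.optimize import least_squares
for f in ["wrist2","side2","scene0","side0"]:
    W=np.load(f+".npz")["W"]; h=W[...,2]
    z0=np.median(h[(abs(W[...,0]-588)<58)&(abs(W[...,1]-145)<58)&(abs(h-111)<5)])
    m=(np.hypot(W[...,0]-588,W[...,1]-145)<64)&(abs(h-z0)<2.5); P=W[m][:,:2]
    c=np.array([588,145.])
    a=np.degrees(np.arctan2(*(P-c).T[::-1])); r=np.hypot(*(P-c).T)
    E=np.array([P[k][np.argsort(r[k])[-2:]].mean(0) for b in range(-180,180,6) for k in [np.where((a>=b)&(a<b+6))[0]] if len(k)>8 and r[k].max()>52])
    s=least_squares(lambda q:np.hypot(*(E-q[:2]).T)-60.5,c,loss="soft_l1",f_scale=.7)
    print(f,len(E),s.x.round(1),np.median(abs(s.fun)).round(2))
z=np.load("wrist2.npz");W=z["W"]
m=(np.hypot(W[...,0]-587.5,W[...,1]-145)<52)&(W[...,2]<106)&(W[...,2]>80); print(m.sum(),np.c_[W[m]].min(0),W[m].max(0)) if m.any() else 0
E
```

```text
wrist2 50 [588.3 145.4] 0.15
side2 52 [588.5 145.7] 0.78
scene0 60 [586.6 145. ] 0.52
side0 60 [588.2 145.4] 0.82
442 [543.85292848 118.17067821  84.97265317] [559.46541518 141.11988616 104.94209246]
```

{"fn": "step_arm", "kwargs": {
  "motion": [
    [[0.0013, 0.0004, -0.006, 0, 0, 0.002], [0.0013, 0.0004, -0.006, 0, 0, 0.002], [0, 0, -0.006, 0, 0, 0], [0, 0, -0.006, 0, 0, 0], [0, 0, -0.006, 0, 0, 0], [0, 0, -0.005, 0, 0, 0], [0, 0, -0.004, 0, 0, 0], [0, 0, -0.003, 0, 0, 0]]
  ]
}}

```text
clock: 8.7
eef_pos: [588.1, 145.4, 162.2]
tool_rot: [[-0.912, -0.41, -0.0], [-0.41, 0.912, -0.0], [0.0, -0.0, -1.0]]
contact_force: [-0.2, -0.1, -3.4]
finger_gap: 0.16
grasp_force: 45.0
```

No contact with the tips about 4 mm below the face, so the prongs are in the holes. Continuing.

{"fn": "step_arm", "kwargs": {
  "motion": [
    [[0, 0, -0.003, 0, 0, 0], [0, 0, -0.003, 0, 0, 0], [0, 0, -0.003, 0, 0, 0], [0, 0, -0.003, 0, 0, 0], [0, 0, -0.002, 0, 0, 0], [0, 0, -0.001, 0, 0, 0], [0, 0, -0.001, 0, 0, 0], [0, 0, 0, 0, 0, 0]]
  ]
}}

```text
clock: 9.5
eef_pos: [588.1, 145.4, 146.5]
tool_rot: [[-0.912, -0.41, -0.0], [-0.41, 0.912, -0.0], [0.0, -0.0, -1.0]]
contact_force: [0.4, -0.3, -4.5]
finger_gap: 0.155
grasp_force: 45.0
```

{"fn": "step_arm", "kwargs": {
  "motion": [
    [[0, 0, -0.0005, 0, 0, 0], [0, 0, -0.0005, 0, 0, 0], [0, 0, -0.0003, 0, 0, 0], [0, 0, 0, 0, 0, 0], [0, 0, 0, 0, 0, -0.03], [0, 0, 0, 0, 0, -0.05], [0, 0, 0, 0, 0, -0.05], [0, 0, 0, 0, 0, -0.05]]
  ]
}}

```text
clock: 10.3
eef_pos: [588.4, 146.1, 145.6]
tool_rot: [[-0.971, -0.238, 0.001], [-0.238, 0.971, 0.001], [-0.001, 0.001, -1.0]]
contact_force: [0.3, 4.4, -2.0]
finger_gap: 0.157
grasp_force: 45.0
```

```bash
python3 -c "
from station import monitor
s=monitor.observe();print(s['moment'],s['contact_force'],s['grasp_force'])"
```

```text
[0.84986918 0.04453675 0.18289893] [ 0.31367708  4.399732   -1.95903152] 44.99577820301056
```

{"fn": "step_arm", "kwargs": {
  "motion": [
    [[0, 0, 0, 0, 0, -0.05], [0, 0, 0, 0, 0, -0.05], [0, 0, 0, 0, 0, -0.05], [0, 0, 0, 0, 0, -0.05], [0, 0, 0, 0, 0, -0.05], [0, 0, 0, 0, 0, -0.05], [0, 0, 0, 0, 0, -0.05], [0, 0, 0, 0, 0, -0.05]]
  ]
}}

```text
clock: 11.1
eef_pos: [588.4, 145.9, 145.6]
tool_rot: [[-0.987, 0.158, 0.001], [0.158, 0.987, 0.001], [-0.0, 0.001, -1.0]]
contact_force: [-0.8, 1.3, -3.2]
finger_gap: 0.157
grasp_force: 45.0
```

```bash
python3 -c "
from station import monitor
s=monitor.observe();print(s['moment'],s['contact_force'],s['grasp_force'])"
```

```text
[ 0.37767381 -0.02428178  0.23700578] [-0.77886364  1.29447669 -3.2489093 ] 44.998127818107605
```

{"fn": "step_arm", "kwargs": {
  "motion": [
    [[0, 0, 0, 0, 0, -0.05], [0, 0, 0, 0, 0, -0.05], [0, 0, 0, 0, 0, -0.05], [0, 0, 0, 0, 0, -0.05], [0, 0, 0, 0, 0, -0.04], [0, 0, 0, 0, 0, -0.03], [0, 0, 0, 0, 0, 0], [0, 0, 0, 0, 0, 0]]
  ]
}}

```text
clock: 11.9
eef_pos: [588.4, 145.5, 145.6]
tool_rot: [[-0.91, 0.414, 0.0], [0.414, 0.91, 0.0], [-0.0, 0.0, -1.0]]
contact_force: [-0.3, 0.2, -0.5]
finger_gap: 0.159
grasp_force: 45.0
```

```bash
python3 - <<'E'
from h import *
s=monitor.observe();print(s['moment'],s['contact_force'],s['grasp_force'])
n="scene"; im,d,W,R,p,c=cam(n); cv2.imwrite("pics/s3.png",cv2.resize(im[200:400,340:540],None,fx=3,fy=3))
E
```

```text
[ 0.21518406  0.04656652 -0.0408842 ] [-0.27757083  0.23301179 -0.45673799] 44.998522996902466
```

View pics/s3.png

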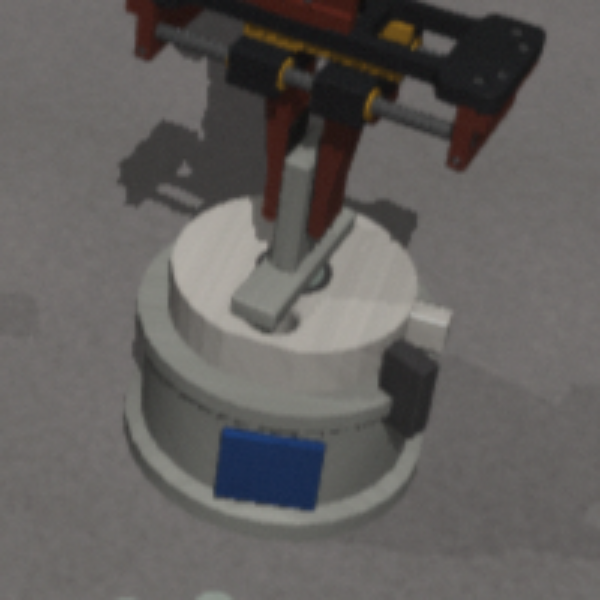

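The scene crop shows the spanner seated, with the lug at (430,322) just short of the stop block at (410,385). Continuing in small turns and watching the moment.

{"fn": "step_arm", "kwargs": {
  "motion": [
    [[0, 0, 0, 0, 0, -0.02], [0, 0, 0, 0, 0, -0.02], [0, 0, 0, 0, 0, -0.02], [0, 0, 0, 0, 0, -0.02], [0, 0, 0, 0, 0, -0.02], [0, 0, 0, 0, 0, -0.02], [0, 0, 0, 0, 0, -0.02], [0, 0, 0, 0, 0, -0.01]]
  ]
}}

```text
clock: 12.75
eef_pos: [588.3, 145.4, 145.6]
tool_rot: [[-0.837, 0.547, 0.0], [0.547, 0.837, -0.0], [-0.0, 0.0, -1.0]]
contact_force: [-0.8, -0.0, 4.5]
finger_gap: 0.157
grasp_force: 45.0
```

```bash
python3 -c "
from station import monitor
s=monitor.observe();print(s['moment'],s['contact_force'],s['grasp_force'])"
```

```text
[0.12050628 0.19960865 0.15865947] [-0.8368456  -0.01047627  4.52696688] 45.00219941139221
```

{"fn": "step_arm", "kwargs": {
  "motion": [
    [[0, 0, 0, 0, 0, -0.02], [0, 0, 0, 0, 0, -0.02], [0, 0, 0, 0, 0, -0.02], [0, 0, 0, 0, 0, -0.01], [0, 0, 0, 0, 0, -0.01], [0, 0, 0, 0, 0, -0.01], [0, 0, 0, 0, 0, 0], [0, 0, 0, 0, 0, 0]]
  ]
}}

```text
clock: 13.55
eef_pos: [588.2, 145.3, 145.6]
tool_rot: [[-0.785, 0.62, 0.0], [0.62, 0.785, -0.0], [-0.0, -0.0, -1.0]]
contact_force: [-1.3, -0.5, 5.3]
finger_gap: 0.155
grasp_force: 45.0
```

```bash
python3 -c "
from station import monitor
s=monitor.observe();print(s['moment'],s['contact_force'],s['grasp_force'])"
```

```text
[0.05549426 0.33004552 0.04365658] [-1.3435382  -0.49999239  5.32846749] 45.00032186508179
```

{"fn": "step_arm", "kwargs": {
  "motion": [
    [[0, 0, 0, 0, 0, -0.015], [0, 0, 0, 0, 0, -0.015], [0, 0, 0, 0, 0, -0.015], [0, 0, 0, 0, 0, -0.015], [0, 0, 0, 0, 0, -0.01], [0, 0, 0, 0, 0, -0.01], [0, 0, 0, 0, 0, -0.01], [0, 0, 0, 0, 0, -0.01]]
  ]
}}

```text
clock: 14.35
eef_pos: [588.4, 145.1, 145.6]
tool_rot: [[-0.721, 0.693, 0.0], [0.693, 0.721, -0.001], [-0.001, -0.0, -1.0]]
contact_force: [-2.0, 0.1, 6.5]
finger_gap: 0.163
grasp_force: 46.2
```

```bash
python3 - <<'E'
from h import *
s=monitor.observe();print(s['moment'],s['contact_force'],s['grasp_force'])
n="scene"; im,d,W,R,p,c=cam(n); cv2.imwrite("pics/s4.png",cv2.resize(im[200:400,340:540],None,fx=3,fy=3))
E
```

```text
[0.06551776 0.24849439 1.0557842 ] [-2.03388254  0.08932843  6.47494942] 46.214359402656555
```

View pics/s4.png

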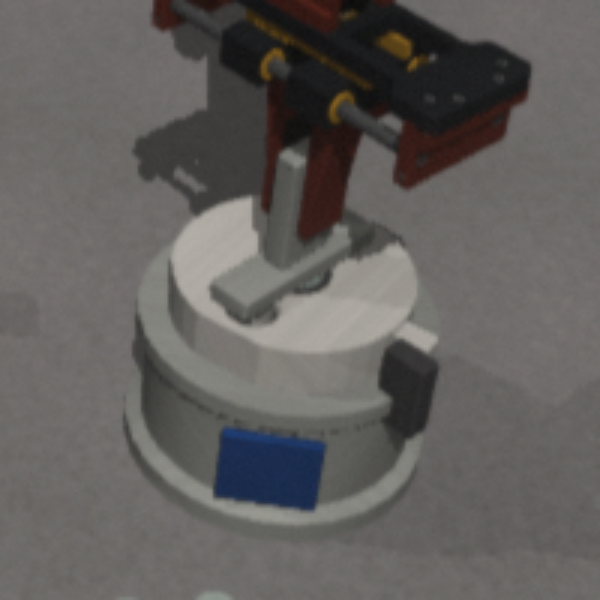

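The lug now touches the stop block at (412,345), and the moment jumped from 0.04 to 1.06 N m. I'll press a little more to confirm, unload and let go.

{"fn": "step_arm", "kwargs": {
  "motion": [
    [[0, 0, 0, 0, 0, -0.01], [0, 0, 0, 0, 0, -0.01], [0, 0, 0, 0, 0, 0], [0, 0, 0, 0, 0, 0], [0, 0, 0, 0, 0, 0], [0, 0, 0, 0, 0, 0], [0, 0, 0, 0, 0, 0], [0, 0, 0, 0, 0, 0]]
  ]
}}

```text
clock: 15.2
eef_pos: [588.5, 145.0, 145.6]
tool_rot: [[-0.707, 0.708, 0.001], [0.708, 0.707, -0.001], [-0.001, -0.0, -1.0]]
contact_force: [-0.6, -0.9, 4.8]
finger_gap: 0.167
grasp_force: 46.5
```

```bash
python3 -c "
from station import monitor
s=monitor.observe();print(s['moment'],s['contact_force'],s['grasp_force'])"
```

```text
[-0.21111382  0.08717319  1.08638468] [-0.58713248 -0.92601522  4.76014697] 46.47141271037981
```

{"fn": "step_arm", "kwargs": {
  "motion": [
    [[0, 0, 0, 0, 0, 0.02], [0, 0, 0, 0, 0, 0.02], [0, 0, 0, 0, 0, 0.02], [0, 0, 0, 0, 0, 0], [0, 0, 0, 0, 0, 0], [0, 0, 0, 0, 0, 0], [0, 0, 0, 0, 0, 0], [0, 0, 0, 0, 0, 0]]
  ]
}}

```text
clock: 16.0
eef_pos: [588.5, 145.0, 145.6]
tool_rot: [[-0.747, 0.665, 0.001], [0.665, 0.747, -0.001], [-0.001, -0.0, -1.0]]
contact_force: [-2.1, -1.5, 5.3]
finger_gap: 0.16
grasp_force: 44.6
```

```bash
python3 -c "
from station import monitor
s=monitor.observe();print(s['moment'],s['contact_force'],s['grasp_force'])"
```

```text
[-0.28103398  0.05406163  0.21741177] [-2.11074473 -1.51084599  5.26819582] 44.58695948123932
```

{"fn": "step_arm", "kwargs": {
  "motion": [
    [[0, 0, 0, 0, 0, 0], [0, 0, 0, 0, 0, 0], [0, 0, 0, 0, 0, 0], [0, 0, 0, 0, 0, 0], [0, 0, 0, 0, 0, 0], [0, 0, 0, 0, 0, 0], [0, 0, 0, 0, 0, 0], [0, 0, 0, 0, 0, 0]]
  ],
  "grip": 0.4
}}

```text
clock: 16.8
eef_pos: [588.2, 145.4, 145.4]
tool_rot: [[-0.747, 0.665, -0.0], [0.665, 0.747, -0.0], [-0.0, -0.0, -1.0]]
contact_force: [0.0, 0.4, 0.7]
finger_gap: 0.599
grasp_force: 0.0
```

{"fn": "step_arm", "kwargs": {
  "motion": [
    [[0, 0, 0.005, 0, 0, 0], [0, 0, 0.01, 0, 0, 0], [0, 0, 0.015, 0, 0, 0], [0, 0, 0.02, 0, 0, 0], [0, 0, 0.025, 0, 0, 0], [0, 0, 0.03, 0, 0, 0], [0, 0, 0.03, 0, 0, 0], [0, 0, 0.02, 0, 0, 0]]
  ]
}}

```text
clock: 17.6
eef_pos: [589.0, 145.5, 303.9]
tool_rot: [[-0.747, 0.665, 0.004], [0.665, 0.747, 0.0], [-0.002, 0.003, -1.0]]
contact_force: [-0.3, 0.2, -0.4]
finger_gap: 0.602
grasp_force: 0.0
```

```bash
python3 - <<'E'
from h import *
a=[]
for n,b in(("scene",(200,340)),("side",(100,200))):
    im,d,W,R,p,c=cam(n); a.append(cv2.resize(im[b[0]:b[0]+160,b[1]:b[1]+160],(400,400)))
    x,y,h=W[...,0],W[...,1],W[...,2]; k=(abs(x-588)<50)&(abs(y-145)<50)
    for lo,hi in((117,129),(140,200)):
        m=k&(h>lo)&(h<hi); P=W[m]; print(n,m.sum(),cv2.minAreaRect(P[:,:2].astype(np.float32)),"ztop",np.percentile(P[:,2],95))
cv2.imwrite("pics/end.png",np.hstack(a))
E
```

```text
scene 636 ((587.4457397460938, 145.56008911132812), (24.983165740966797, 99.56023406982422), 49.277008056640625) ztop 125.97613213405106
scene 707 ((587.9473876953125, 144.64437866210938), (15.450406074523926, 39.01290512084961), 50.09131622314453) ztop 190.26452732427308
side 328 ((589.9265747070312, 145.63360595703125), (29.26694107055664, 94.42317199707031), 49.881752014160156) ztop 124.86437099945897
side 356 ((589.2039184570312, 144.88726806640625), (20.554187774658203, 35.8499641418457), 48.127986907958984) ztop 188.282144328102
```

View pics/end.png

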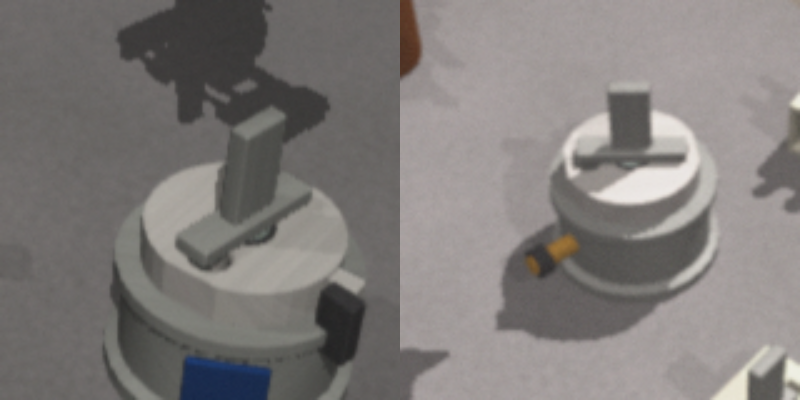

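The spanner stands upright and seated: its plate top reads about 189–190 mm (190 expected). The lug is against the block at (345,285), and nothing touches the robot.

```bash
python3 -c "
from station import ctrl
print(ctrl.close_job())"
```

```text
the job is handed in; nothing more can be done
None
```

I handed the job in at about 18 s: the wide spanner stands fully seated in the collar, the collar is turned clockwise with its lug against the stop block, and the narrow spanner was left in the stand.

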